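Bring a repaired terminal's bench transformer up to its marked voltage

ROBOT

A 7-joint arm with a two-finger parallel gripper is mounted at the origin on the work surface. World frame = base frame: x ahead of the robot, y to its left, z up, the work surface at z = 0. Lengths are in m, angles in rad, forces in N, time in s.
With the tool pointing down it reaches from about 0.425 to 0.925 m from the base axis. Payload 6.8 kg.
Tool frame: the origin (TCP) lies on the centre line of the jaws, within the pads' length; the fingertips stand 14 mm ahead of it and the grasp point (between the pads) lies 5 mm behind it (r.tips_ahead is the distance from the TCP to the fingertips, in m); z points along the fingers, y is the line along which they close (so a half turn about z gives the same grasp; the last joint's range is limited). The gripper opens to 85 mm and grips with 20 to 120 N. Pads are 22 mm wide; open, the fingers measure 114 mm over their backs; the gripper's body (76 mm by 85 mm) begins 54 mm behind the grasp point. The pads swing forward as they close: fully open they stand 13 mm farther back than shut.
Start: joints at [-1.389, 0.477, 0.022, 1.555, -0.011, 1.109, -0.083], TCP at [0.193, 0.647, 0.245] pointing down, gripper open.
Joint ranges: [-2.96, 2.96], [-0.34, 2.1], [-1.41, 1.46], [0.24, 2.44], [-1.37, 4.51], [0.17, 1.92], [-2.96, 2.96]. Speed limits (rad/s): [2.39, 2.39, 3.14, 3.14, 3.14, 3.14, 3.14].

INTERFACE

Orientations are given as a rotation vector (axis times angle).
In Python, from bench import r, eyes gives the robot as it stands.
- The arm moves only by the tool step_arm, never from a script. Its argument "rows" is a list of rows, each a list of 6 numbers: the shift along the world's x, y, z in units of 60 cm (1.0 is 60 cm), then the turn, a rotation vector about the world's x, y, z in units of pi rad (1.0 is pi rad). In form: [[x, y, z, rx, ry, rz], ...]. A call has 1 to 5 rows; each row is the pose to reach, as a shift and turn from the pose commanded when the call began, turning the shorter way round; what a row does not reach only later rows make up. A row lasts 1/12 s, in which the tool goes at most 41.7 mm and 7.16 degrees, less where a joint would pass 70% of its speed; a pose out of reach is approached as far as the arm can. A call with a number of a shift or a turn outside -1 to 1 is refused whole. A call with a gripper value outside its range is refused whole. "jaw" is the closure, from 0 (fully open) to 1 (shut), set as the call begins (left out, the last holds). The fingers move at their own pace and stop on an object; "squeeze" is the grip in N (left out, the last holds). Time passes only in rows, so rows that repeat a pose let the fingers close. It gives the time, the measured TCP pose, the force, the opening and the grip force at its end, in the units of the state.
- r.get_obs(): the state, without advancing time (a new reading comes with each control period).
- eyes.grab_frame(name): name is "scene" or "top" or "wrist"; returns the picture (420x560x3 uint8, red, green, blue); there is no depth.
- eyes.camera_info(name): a dict with "mtx" (3x3 intrinsics, pixels), "extrinsics" (4x4, takes a point from camera to world coordinates); the wrist camera has in their place "tool_from_camera" (4x4, takes a point from camera to tool coordinates, whose origin is the TCP and whose axes are the flange's). Camera axes: x right, y down, z forward; pixel columns grow to the right and rows downward; lengths in m; the calibration is good to about 2 mm. A picture is of the moment at which its call begins: read the wrist's pose just before it. camera_info takes no time and is no camera call.
- r.hand_in(): hands the job in; it is judged then, once.
The state is a dict: "clock": time; "joints": joint angles; "qvel": joint speeds; "tau": joint torques, N m; "tcp_pos": TCP position; "orientation": TCP orientation; "contact_force": force on the tool from outside, world axes, zero at the start; "moment": the same for the moment, N m; "grip_width": finger opening in m; "gripper_force": force on a finger pad.
Only numpy, scipy, OpenCV 4.12 (cv2) and the standard library are available. Lean on these libraries where they do the work, as an engineer would, in place of code of your own. Each camera call takes 0.05 s, during which the arm holds its last target. There are 200 camera calls.

TASK

Power up the bench transformer the careful way: with its output switch still off, wind the big dial knob anticlockwise right down to its stop, then push the switch paddle fully over to on (up the slope) while the knob stays at the stop, then turn the knob clockwise up to the steel index tab and leave its white pointer line on the tab's point, without running on past it. Do not shift the index tab or disturb the things on the bench, and let go at the end.

Things in the scene. Friction and masses are not known exactly. Their poses are not given: they have to be found in the camera images.
- console: the bench transformer: fixed grey desk-type case, 265 deep, 340 wide, 133 mm high at the back, 50 in front, which faces the robot. Origin under its middle on the bench; x from its low front to its high back, y to its left, z up. Dark panel slopes up to the back at 22 degrees (0.384 rad), from x -130 to x 75 mm, then a 60 mm flat ledge. Dial on the left half, switch on the right
- knob: black dial knob. Origin on its turning axis, under its skirt, 3 mm above the panel; z = turning axis, out of the panel (22 degrees off vertical, leaning to the front); x to the white pointer line, turning with the knob. Skirt 96 mm across, 10 high; round fluted grip 56 mm across, 10 to 46 mm above the origin. Range 5.24 rad between hard stops, drag 0.15 N m
- knob_grip (a point): point on the knob's axis 30 mm above the knob's origin, in the middle of the fluted grip (axes as the knob's). At the start the knob stands 0.5 to 1.3 rad clockwise (seen from outside) of its lower stop; it stays where it is left. A firm grip (60 N) across the flutes at any angle turns it without slipping
- pointer (a point): outer end of the white pointer line at the rim of the knob's skirt, 48 mm from the axis; moves with the knob
- stop_point (a point): where the pointer's end stands with the knob at its lower (anticlockwise) stop: first long stroke of the scale, about 7 o'clock seen from the front. Axes as the panel: x up the slope, y left, z out of the panel. The scale is a bright 144 mm metal disc, strokes every 10 degrees for 300 degrees clockwise from here, every fifth long
- index: index tab: 14 x 13 x 8 mm steel clip on the rim of the scale disc with a point facing inwards, 1.9 to 2.9 rad clockwise of the stop, top 13 mm above the panel. Origin on the dial's axis, 1 mm above the panel; x from the axis to the tab, z out of the panel
- mark (a point): where the pointer's end stands when the pointer is on the index tab: 48 mm from the axis on the line to the tab's point, same height as the pointer's end. All these dial points keep still unless touched, but their reading may be missing while the knob is held
- switch (a joint): output switch paddle angle: 0 = off, leaning down the slope (to the front); 1.0 rad = fully on, leaning up the slope. Pivot across the panel (along y); stays where it is left; needs about 2 N at the paddle
- switch_tip (a point): outer end of the switch's bare metal paddle, 58 mm from its pivot; 22 mm wide, 8 thick. Off it leans 0.5 rad from the panel's normal to the front, on 0.5 rad to the back. Pivot 6 mm above the panel, 160 mm to the right of the dial's axis and 20 mm down the slope from it. Axes, when off, as the panel: x up the slope, y left, z out
- screwdriver: bystander: screwdriver, 190 mm, lying in front of the case
- mug: bystander: white mug, 82 mm across, 95 mm high, standing to the right of the case
- parts_bin: bystander: blue open parts bin, 160 x 100 x 72 mm, standing to the left of the case
- spool: bystander: grey solder spool, 50 mm across, 46 mm high, standing on the case's back ledge
- multimeter: bystander: black hand meter, 165 x 80 x 43 mm, lying on the bench on the right
- mouse: bystander: computer mouse, 108 x 60 x 30 mm, on the left
- flux_bottle: bystander: small white bottle, 52 mm across, 125 mm high, standing on the left near the robot

How it is judged:
By the outcome, as a careful person would: the job done as asked, in the order asked, and still so for the second after the job is handed in, with the robot touching nothing.
It also fails if it takes over 70 s, if anything falls off the work surface, if the arm or the gripper's body presses on something with over 40 N, if the wrist force passes 120 N, or if a joint passes its speed limit or range.

## Working session

There is one attempt and no reset: what is moved stays moved. The work goes in short steps, Python scripts to look and compute and a tool call to move; the robot and the scene stay as the last step left them, time stands still between calls to the robot, and variables do not carry over. Pictures are saved under pics/ and viewed, at most 10 in all, crops included, and the job is handed in when it is done.

Besides the shell and the picture viewer there is one more tool, called after "Emit:" by a JSON object that holds its "name" and its "arguments". step_arm: Moves the arm, as the interface text tells. Shifts and turns lie within -1 to 1; 1 stands for 60 cm of shift or pi rad of turn. Its arguments: {"type":"object","properties":{"rows":{"type":"array"},"jaw":{"type":"number"},"squeeze":{"type":"number"}},"required":["rows"]}

```bash
mkdir -p pics; ls; python3 - <<'E'
from bench import r,eyes
import cv2,numpy as np
np.set_printoptions(precision=4,suppress=True)
o=r.get_obs();print(o['clock'],o['tcp_pos'],o['orientation'],o['contact_force'],o['grip_width'],r.tips_ahead)
for n in('scene','top','wrist'):
    c=eyes.camera_info(n);print(n,c)
ims=[]
for n in('scene','top'):
    im=eyes.grab_frame(n)[:,:,::-1];cv2.imwrite(f'pics/{n}0.png',im)
E
```

```text
pics
0.0 [0.1927 0.6463 0.2443] [-0.4535 -3.1085  0.003 ] [ 0.9115 -0.6323  0.267 ] 0.0851268128972489 0.014
scene {'mtx': array([[490.8122,   0.    , 273.1047],
       [  0.    , 490.8122, 205.9856],
       [  0.    ,   0.    ,   1.    ]]), 'extrinsics': array([[ 0.6258,  0.4641, -0.6269,  1.4426],
       [ 0.7798, -0.3897,  0.4899, -0.7696],
       [-0.0169, -0.7955, -0.6057,  1.0617],
       [ 0.    ,  0.    ,  0.    ,  1.    ]])}
top {'mtx': array([[378.8511,   0.    , 277.6739],
       [  0.    , 378.8511, 203.2421],
       [  0.    ,   0.    ,   1.    ]]), 'extrinsics': array([[ 0.0021, -0.9862,  0.1655,  0.3075],
       [-1.    , -0.0014,  0.0045,  0.009 ],
       [-0.0042, -0.1655, -0.9862,  1.12  ],
       [ 0.    ,  0.    ,  0.    ,  1.    ]])}
wrist {'mtx': array([[291.5922,   0.    , 282.3732],
       [  0.    , 291.5922, 207.5704],
       [  0.    ,   0.    ,   1.    ]]), 'tool_from_camera': array([[ 0.0004, -0.9542, -0.2992,  0.0756],
       [ 1.    ,  0.0001,  0.0008, -0.0008],
       [-0.0008, -0.2992,  0.9542, -0.1289],
       [ 0.    ,  0.    ,  0.    ,  1.    ]])}
```

View pics/scene0.png

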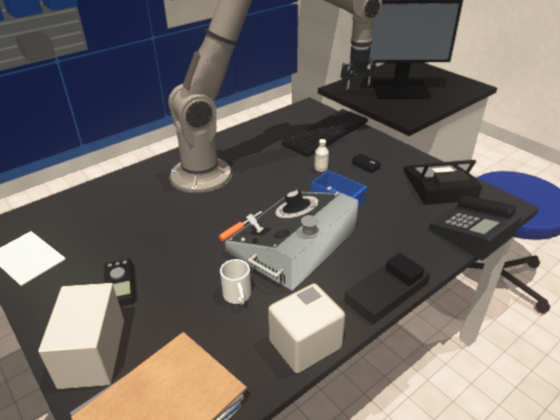

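View pics/top0.png

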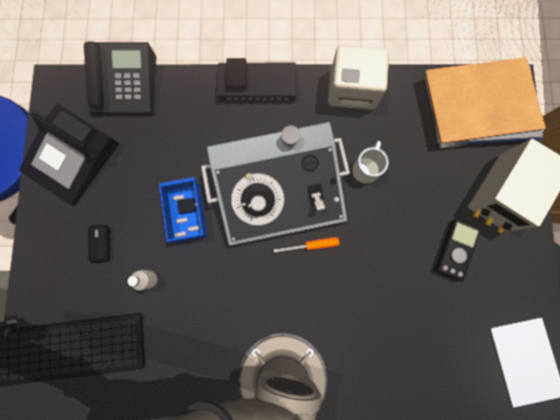

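The scene view shows the case in mid-bench, with the knob on its far half and the switch on its near half. In the top view the dial is near (257,200), the switch at (318,200), the spool at (290,135) and the screwdriver at (305,245). The case is yawed about +12°.

```bash
cat > h.py <<'E'
import numpy as np,cv2
from scipy.spatial.transform import Rotation as R
from bench import r,eyes
np.set_printoptions(precision=4,suppress=True)
def T_of(n,o=None):
    c=eyes.camera_info(n)
    if n!='wrist': return c['mtx'],c['extrinsics']
    o=o or r.get_obs();T=np.eye(4);T[:3,:3]=R.from_rotvec(o['orientation']).as_matrix();T[:3,3]=o['tcp_pos']
    return c['mtx'],T@c['tool_from_camera']
def ray(K,T,px):
    d=T[:3,:3]@np.linalg.inv(K)@[px[0],px[1],1];return T[:3,3],d/np.linalg.norm(d)
def onplane(K,T,px,p0,n):
    o,d=ray(K,T,px);return o+d*((p0-o)@n)/(d@n)
def proj(K,T,p):
    q=K@(T[:3,:3].T@(np.asarray(p)-T[:3,3]));return q[:2]/q[2]
def meet(rays):
    A=0;b=0
    for o,d in rays:
        P=np.eye(3)-np.outer(d,d);A=A+P;b=b+P@o
    x=np.linalg.solve(A,b);return x,[np.linalg.norm(np.cross(x-o,d)) for o,d in rays]
def move(p,Rt):
    "shift (60cm units) and turn (pi units) from present pose"
    o=r.get_obs();R0=R.from_rotvec(o['orientation'])
    print('shift',(np.array(p)-o['tcp_pos'])/.6,'turn',(R.from_matrix(Rt)*R0.inv()).as_rotvec()/np.pi)
def panelR(yaw):
    "columns: up-slope, left, normal"
    c,s=np.cos(.384),np.sin(.384);return R.from_euler('z',yaw).as_matrix()@np.array([[c,0,-s],[0,1,0],[s,0,c]])
def toolR(yaw,roll=0):
    "tool z into the panel, tool x down the slope at roll 0"
    P=panelR(yaw);return R.from_rotvec(P[:,2]*roll).as_matrix()@np.c_[-P[:,0],P[:,1],-P[:,2]]
E
python3 - <<'E'
from h import *
K,T=T_of('top')
for px,z in(((257,201),.13),((318,200),.13),((290,133),.17),((208,155),.133),((332,125),.133),((225,243),.05),((345,218),.05)):
    print(px,onplane(K,T,px,np.array([0,0,z]),np.array([0,0,1.])))
yaw=.21
P=panelR(yaw);k=onplane(K,T,(257,201),np.array([0,0,.13]),np.array([0,0,1.]))
move(k+P@[-.0,-.06,.17],toolR(yaw))
print(k+P@[-.0,-.06,.17])
E
```

```text
(257, 201) [0.4796 0.0684 0.13  ]
(318, 200) [ 0.4825 -0.0934  0.13  ]
(290, 133) [ 0.6539 -0.0186  0.17  ]
(208, 155) [0.605 0.202 0.133]
(332, 125) [ 0.6904 -0.1346  0.133 ]
(225, 243) [0.3734 0.162  0.05  ]
(345, 218) [ 0.4448 -0.1776  0.05  ]
shift [ 0.3951 -1.0832  0.072 ] turn [-0.0044 -0.1234  0.1572]
[ 0.4298 -0.0036  0.2876]
```

Emit:
{"name": "step_arm", "arguments": {"rows": [[0.25,-0.45,0.07,0,-0.06,0.15],[0.25,-0.45,0.07,0,-0.06,0.15],[0.25,-0.45,0.07,0,-0.06,0.15],[0.25,-0.45,0.07,0,-0.06,0.15],[0.25,-0.45,0.07,0,-0.06,0.15]]}}

```text
clock: 0.52
tcp_pos: [0.2922, 0.4643, 0.2728]
orientation: [-0.283, 2.942, 0.038]
contact_force: [1.2, -0.7, -0.3]
grip_width: 0.0852
gripper_force: 0.0
```

```bash
python3 - <<'E'
from h import *
print(r.get_obs()['clock'],r.get_obs()['tcp_pos'],r.get_obs()['joints'])
move([.43,-.0036,.2876],toolR(.21))
E
```

```text
0.5167 [0.2922 0.4643 0.2728] [-1.2269  0.1804  0.0166  1.923   0.1889  0.941   0.4478]
shift [ 0.2297 -0.7798  0.0246] turn [ 0.0101 -0.0618  0.0053]
```

Emit:
{"name": "step_arm", "arguments": {"rows": [[0.23,-0.78,0.025,0.01,-0.06,0.005],[0.23,-0.78,0.025,0.01,-0.06,0.005],[0.23,-0.78,0.025,0.01,-0.06,0.005],[0.23,-0.78,0.025,0.01,-0.06,0.005],[0.23,-0.78,0.025,0.01,-0.06,0.005]]}}

```text
clock: 0.93
tcp_pos: [0.3517, 0.2646, 0.2794]
orientation: [-0.278, 2.752, 0.059]
contact_force: [-0.0, -0.5, 0.3]
grip_width: 0.0854
gripper_force: 0.0
```

Emit:
{"name": "step_arm", "arguments": {"rows": [[0.16,-0.53,0.02,0.005,-0.03,0],[0.16,-0.53,0.02,0.005,-0.03,0],[0.16,-0.53,0.02,0.005,-0.03,0],[0.16,-0.53,0.02,0.005,-0.03,0],[0.16,-0.53,0.02,0.005,-0.03,0]]}}

```text
clock: 1.35
tcp_pos: [0.4106, 0.0694, 0.2871]
orientation: [-0.269, 2.657, 0.069]
contact_force: [0.9, 0.7, 0.4]
grip_width: 0.0851
gripper_force: 0.0
```

```bash
python3 - <<'E'
from h import *
print(r.get_obs()['clock'],r.get_obs()['tcp_pos'],r.get_obs()['joints'])
move([.43,-.0036,.2876],toolR(.21))
E
```

```text
1.35 [0.4106 0.0694 0.2871] [-0.8542 -0.3318  0.3758  2.3932  0.4096  0.633   1.023 ]
shift [ 0.0324 -0.1216  0.0009] turn [-0.0067  0.0276  0.0025]
```

Emit:
{"name": "step_arm", "arguments": {"rows": [[0.032,-0.12,0,0,0.027,0],[0.032,-0.12,0,0,0.027,0],[0.032,-0.12,0,0,0.027,0],[0.032,-0.12,0,0,0.027,0]]}}

```text
clock: 1.68
tcp_pos: [0.4305, -0.0029, 0.287]
orientation: [-0.261, 2.743, 0.08]
contact_force: [0.8, 0.2, -0.1]
grip_width: 0.0854
gripper_force: 0.0
```

```bash
cat > snap.py <<'E'
from h import *
import sys,pickle
o=r.get_obs();im=eyes.grab_frame('wrist')[:,:,::-1].copy()
pickle.dump((im,*T_of('wrist',o)),open(f'pics/{sys.argv[1]}.pkl','wb'));cv2.imwrite(f'pics/{sys.argv[1]}.png',im)
print(o['clock'],o['tcp_pos'],o['orientation'],o['joints'])
E
python3 snap.py w1
```

```text
1.6833 [ 0.4305 -0.0029  0.287 ] [-0.2613  2.7427  0.0799] [-0.8757 -0.3163  0.6385  2.3205  0.2804  0.7014  1.3559]
```

View pics/w1.png

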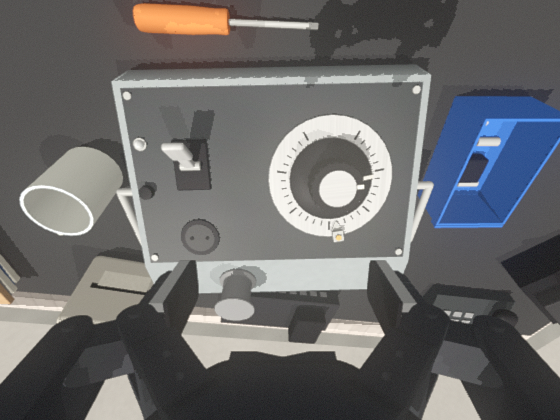

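The wrist view shows the whole panel upside-down: the dial disc at (331,175), the pointer on the skirt near (368,178), the index tab at (338,230), the paddle tip at (172,149) and the panel screws at (127,96), (416,90), (398,252) and (155,258). I'll take a second wrist view for triangulation.

Emit:
{"name": "step_arm", "arguments": {"rows": [[0.04,0.17,0,0,0,0],[0.04,0.17,0,0,0,0],[0.04,0.17,0,0,0,0],[0.04,0.17,0,0,0,0]]}}

```text
clock: 2.07
tcp_pos: [0.4539, 0.1084, 0.2869]
orientation: [-0.286, 2.74, 0.08]
contact_force: [0.4, 0.3, -0.2]
grip_width: 0.0854
gripper_force: 0.0
```

```bash
python3 snap.py w2; python3 - <<'E'
import cv2,numpy as np
a=cv2.imread('pics/w2.png')
b=cv2.imread('pics/w1.png')[105:245,255:405]
cv2.imwrite('pics/c1.png',np.hstack([cv2.resize(a,(400,300)),cv2.resize(b,(400,373))[:300]]) if 0 else a)
cv2.imwrite('pics/c2.png',cv2.resize(b,None,fx=4,fy=4,interpolation=cv2.INTER_CUBIC))
E
```

```text
2.0667 [0.4539 0.1084 0.2869] [-0.2855  2.7398  0.0799] [-0.9407 -0.1695  0.4811  2.2615  0.2518  0.6607  1.1577]
```

View pics/w2.png

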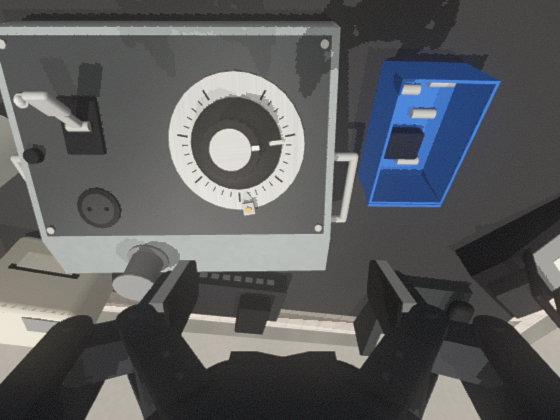

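View pics/c2.png

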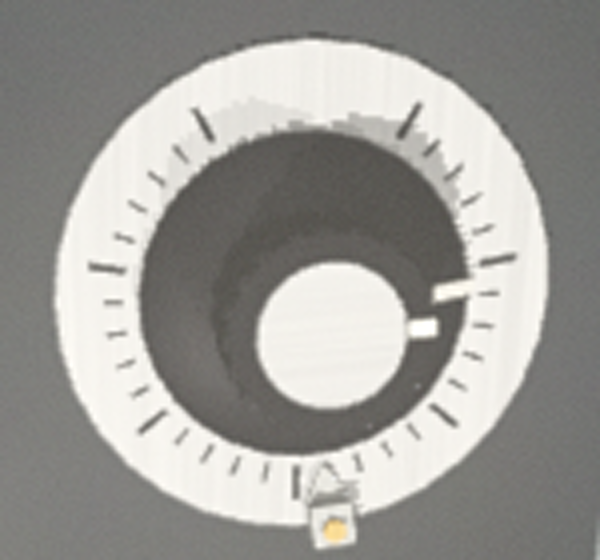

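In w2 the disc is at (236,139), the pointer end at (285,142), the tab at (249,207) and the screws at (325,44), (318,229) and (51,231). The enlarged crop shows the pointer end at (470,287) and the stop stroke at (410,120), the first long one, 1 o'clock in this inverted view. The tab point is at (325,462), so the order stop, pointer, tab runs clockwise as expected.

```bash
cat > m1.py <<'E'
from h import *
import pickle
from scipy.optimize import least_squares
V=[pickle.load(open(f'pics/w{i}.pkl','rb')) for i in(1,2)]
def blob(im,c,rad=7):
    x,y=c;g=im[y-rad:y+rad+1,x-rad:x+rad+1].astype(float).mean(2);m=np.where(g>(g.max()+np.median(g))/2,g-np.median(g),0)
    yy,xx=np.mgrid[-rad:rad+1,-rad:rad+1];return np.array([x+(m*xx).sum()/m.sum(),y+(m*yy).sum()/m.sum()])
S=[((416,90),(325,44)),((398,252),(318,229)),((155,258),(51,231))]
pts=[]
for ps in S:
    x,e=meet([ray(V[i][1],V[i][2],blob(V[i][0],ps[i])) for i in(0,1)]);pts.append(x);print('screw',x,np.round(e,4))
pts=np.array(pts);n=np.cross(pts[1]-pts[0],pts[2]-pts[0]);n/=np.linalg.norm(n);n*=np.sign(n[2])
left=pts[1]-pts[2];left/=np.linalg.norm(left)
print('normal',n,'tilt',np.arccos(n[2]),'yaw n',np.arctan2(-n[1],-n[0]),'yaw left',np.arctan2(-left[0],left[1]), np.linalg.norm(pts[1]-pts[2]),np.linalg.norm(pts[1]-pts[0]))
# disc outer contour
cs=[]
for (im,K,T),c in zip(V,((331,175),(236,139))):
    g=im.min(2);m=((g>150)*255).astype(np.uint8)
    m=cv2.morphologyEx(m,cv2.MORPH_CLOSE,np.ones((3,3)))
    ct=[k for k in cv2.findContours(m,cv2.RETR_EXTERNAL,cv2.CHAIN_APPROX_NONE)[0] if cv2.pointPolygonTest(cv2.convexHull(k),c,False)>0 and cv2.contourArea(cv2.convexHull(k))<25000]
    k=max(ct,key=lambda k:cv2.contourArea(cv2.convexHull(k)));k=cv2.convexHull(k)[:,0]
    e=cv2.fitEllipse(k);print('ellipse',e);cs.append(k)
yaw=np.arctan2(-left[0],left[1])
pickle.dump((pts,n,yaw,cs),open('m1.pkl','wb'))
for (im,K,T),k in zip(V,cs):
    q=np.array([onplane(K,T,p,pts[1]+.001*n,n) for p in k]);P=panelR(yaw);l=(q-pts[1])@P
    f=least_squares(lambda v:np.hypot(l[:,0]-v[0],l[:,1]-v[1])-v[2],[l[:,0].mean(),l[:,1].mean(),.07],loss='soft_l1',f_scale=.0005).x
    print('circle centre panel',f,'world',pts[1]+P@[f[0],f[1],.001-0],'z resid',l[:,2].mean())
E
python3 m1.py
```

```text
screw [0.3852 0.1392 0.0611] [0. 0.]
screw [0.5622 0.1774 0.1327] [0. 0.]
screw [ 0.6256 -0.1279  0.133 ] [0.0001 0.0001]
normal [-0.3603 -0.0739  0.9299] tilt 0.3766230805299612 yaw n 0.2023571278958539 yaw left 0.20479545851076814 0.3117858032059998 0.1947349677821829
ellipse ((330.001220703125, 176.73280334472656), (121.24153137207031, 127.25387573242188), 30.72201156616211)
ellipse ((236.2217559814453, 140.93963623046875), (133.31625366210938, 142.85952758789062), 154.10641479492188)
circle centre panel [-0.0994 -0.0925  0.0718] world [0.4904 0.068  0.0964] z resid 0.0019059951631300136
circle centre panel [-0.0992 -0.0915  0.0714] world [0.4904 0.069  0.0964] z resid 0.0018923135607527679
```

```bash
cat > dial.py <<'E'
from h import *
yaw=.2045;P=panelR(yaw);C=np.array([.4904,.0685,.0964]) # disc centre, ~1-2 mm above panel
def ang(K,T,px,h):
    l=(onplane(K,T,px,C+P[:,2]*h,P[:,2])-C)@P;return np.arctan2(l[1],l[0]),np.hypot(l[0],l[1])
E
python3 - <<'E'
from dial import *
import pickle
im,K,T=pickle.load(open('pics/w1.pkl','rb'))
f=lambda u:((u[0]+.5)/4-.5+255,(u[1]+.5)/4-.5+105)
z=[]
for i,u in enumerate([(410,120),(500,260),(445,415),(297,482),(153,421),(107,267),(204,125)]):
    a,rr=ang(K,T,f(u),0);z.append((a+np.radians(50*i)+np.pi)%(2*np.pi)-np.pi);print(i,a,rr,'zero',z[-1])
s=np.mean(np.unwrap(z));print('stop phi',s, '7oclock expected',np.radians(180-30))
for nm,u,h in(('pointer',(470,287),.012),('ptr inner',(437,293),.012),('tab tip',(325,462),.006),('tab tip',(325,462),.012),('screw',(335,528),.012)):
    a,rr=ang(K,T,f(u),h);print(nm,rr,'cw of stop',(s-a)%(2*np.pi))
im2,K2,T2=pickle.load(open('pics/w2.pkl','rb'))
for nm,u,h in(('pointer',(285,142),.012),('tabscrew',(249,209),.012)):
    a,rr=ang(K2,T2,u,h);print('w2',nm,rr,'cw of stop',(s-a)%(2*np.pi))
# switch tip
c1=(172,149);print('tip exp',proj(K,T,C+P@[-.02-.0278,-.16,.0555]),proj(K2,T2,C+P@[-.02-.0278,-.16,.0555]))
print('grip TCP target (grasp 35 above origin)',C+P[:,2]*(.037-.0))
E
```

```text
0 2.625693445838296 0.05767818111399915 zero 2.625693445838296
1 1.750493555572968 0.0578745102431109 zero 2.6231581815701333
2 0.8826846702616264 0.05734420357615068 zero 2.628013922255956
3 0.005805316488756598 0.05698306181674681 zero 2.6237991944802506
4 -0.8759209715278855 0.05678220894490891 zero 2.614737532460774
5 -1.7558690064819777 0.057550396363950276 zero 2.607454123503846
6 -2.6163666620232156 0.05763676680873673 zero 2.6196210939597737
stop phi 2.620353927724147 7oclock expected 2.6179938779914944
pointer 0.045230452366236906 cw of stop 0.935662897368797
ptr inner 0.03594896987968699 cw of stop 0.948729569576743
tab tip 0.048992058297235866 cw of stop 2.4679265442329092
tab tip 0.04660457743625465 cw of stop 2.4867224601705415
screw 0.068021450372044 cw of stop 2.4725011370484755
w2 pointer 0.05151021223378184 cw of stop 0.9721455164612536
w2 tabscrew 0.06867089651546449 cw of stop 2.4412072346447093
tip exp [169.8984 145.0259] [28.3673 92.6399]
grip TCP target (grasp 35 above origin) [0.4768 0.0657 0.1307]
```

```bash
python3 - <<'E'
from dial import *
print(P)
move(C+P[:,2]*.10,toolR(yaw));print(C+P[:,2]*.10,C+P[:,2]*.032, 'axis shift',-P[:,2]*.068/.6)
E
```

```text
[[ 0.9079 -0.2031 -0.3668]
 [ 0.1883  0.9792 -0.0761]
 [ 0.3746  0.      0.9272]]
shift [ 0.0005 -0.0744 -0.1622] turn [-0.0053  0.0002 -0.0012]
[0.4537 0.0609 0.1891] [0.4787 0.0661 0.1261] axis shift [ 0.0416  0.0086 -0.1051]
```

Emit:
{"name": "step_arm", "arguments": {"rows": [[0,-0.0744,-0.08,-0.0053,0,-0.0012],[0,-0.0744,-0.1622,-0.0053,0,-0.0012],[0,-0.0744,-0.1622,-0.0053,0,-0.0012],[0,-0.0744,-0.1622,-0.0053,0,-0.0012],[0,-0.0744,-0.1622,-0.0053,0,-0.0012]]}}

```text
clock: 2.53
tcp_pos: [0.4528, 0.0566, 0.1888]
orientation: [-0.27, 2.748, 0.053]
contact_force: [0.4, -0.3, -0.2]
grip_width: 0.0855
gripper_force: 0.0
```

```bash
python3 snap.py w3; python3 - <<'E'
from dial import *
move(C+P[:,2]*.032,toolR(yaw))
E
```

```text
2.5333 [0.4528 0.0566 0.1888] [-0.2703  2.7478  0.0535] [-0.9339 -0.0034  0.6691  2.4063  0.0763  0.3577  1.4362]
shift [ 0.0407  0.0143 -0.1071] turn [-0.0007  0.0004  0.0023]
```

View pics/w3.png

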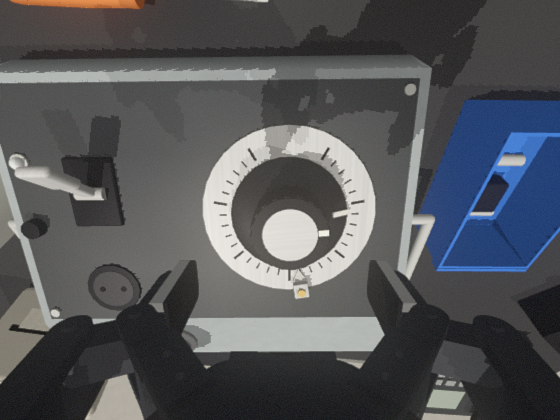

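The wrist view shows the pads straddling the dial, with the knob's white cap centred at (290,236). The paddle, still off, is at (18,160) to (100,195).

```bash
python3 - <<'E'
from dial import *
import pickle
im,K,T=pickle.load(open('pics/w3.pkl','rb'))
print(proj(K,T,C+P[:,2]*.048),proj(K,T,C))
g=im.min(2);m=((g>150)*255).astype(np.uint8)
n,l,s,c=cv2.connectedComponentsWithStats(m)
print(c[l[236,290]],s[l[236,290]])
E
```

```text
[289.9318 237.4246] [288.5812 214.5436]
[290.5278 234.6615] [ 262  209   67   52 2340]
```

Emit:
{"name": "step_arm", "arguments": {"rows": [[0.02,0.0107,-0.055,0,0,0.0023],[0.02,0.0107,-0.055,0,0,0.0023],[0.02,0.0107,-0.055,0,0,0.0023],[0.02,0.0107,-0.055,0,0,0.0023]]}}

```text
clock: 2.92
tcp_pos: [0.4669, 0.0642, 0.158]
orientation: [-0.281, 2.742, 0.059]
contact_force: [-0.4, -0.6, 0.7]
grip_width: 0.0855
gripper_force: 0.0
```

```bash
python3 - <<'E'
from dial import *
print(r.get_obs()['joints'])
move(C+P[:,2]*.032,toolR(yaw))
E
```

```text
[-0.8505  0.1188  0.6124  2.4084 -0.209   0.2539  1.7123]
shift [ 0.0197  0.0031 -0.0532] turn [-0.0011  0.0007 -0.0001]
```

Emit:
{"name": "step_arm", "arguments": {"rows": [[0.0197,0.0031,-0.0532,0,0,0],[0.0197,0.0031,-0.0532,0,0,0],[0.0197,0.0031,-0.0532,0,0,0],[0.0197,0.0031,-0.0532,0,0,0]]}}

```text
clock: 3.25
tcp_pos: [0.4784, 0.0655, 0.1261]
orientation: [-0.279, 2.742, 0.059]
contact_force: [-0.4, 0.4, 1.2]
grip_width: 0.0852
gripper_force: 0.0
```

```bash
python3 - <<'E'
from dial import *
o=r.get_obs();print(o['joints'],o['contact_force'])
print((o['tcp_pos']-C)@P, np.arccos(-R.from_rotvec(o['orientation']).as_matrix()[:,2]@P[:,2]))
move(C+P[:,2]*.032,toolR(yaw))
E
```

```text
[-0.6919  0.2182  0.4612  2.4042 -0.4765  0.1721  1.9699] [-0.3847  0.4345  1.2065]
[-0.0003 -0.0005  0.0321] 0.004111721918635142
shift [0.0004 0.0009 0.    ] turn [-0.0012  0.0007  0.0002]
```

Emit:
{"name": "step_arm", "arguments": {"rows": [[0,0,0,0,0,0],[0,0,0,0,0,0],[0,0,0,0,0,0],[0,0,0,0,0,0],[0,0,0,0,0,0]], "jaw": 1, "squeeze": 60}}

```text
clock: 3.67
tcp_pos: [0.4781, 0.0667, 0.1263]
orientation: [-0.282, 2.741, 0.062]
contact_force: [-11.6, 2.6, 20.5]
grip_width: 0.0545
gripper_force: 58.4
```

```bash
cat > st.py <<'E'
from dial import *
import sys
o=r.get_obs();M=R.from_rotvec(o['orientation']).as_matrix()
roll=np.arctan2(*( -(P.T@M)[[1,0],0]));print('clk',round(o['clock'],2),'roll',roll,'off',(o['tcp_pos']-C)@P,'tilt',np.arccos(-M[:,2]@P[:,2]),'j',o['joints'])
print('F panel',o['contact_force']@P,'M panel',o['moment']@P,'grip',o['grip_width'],o['gripper_force'])
E
python3 st.py; python3 -c "
from dial import *
print(P[:,2]*.2)"
```

```text
clk 3.67 roll -0.000510245930615116 off [-0.0003  0.0007  0.0324] tilt 0.005946948307119954 j [-0.6936  0.2171  0.461   2.4047 -0.4808  0.1722  1.9739]
F panel [-2.3153  4.9091 23.0603] M panel [ 0.7687  0.8288 -0.0357] grip 0.05446628227695901 58.42253923416138
[-0.0734 -0.0152  0.1854]
```

Emit:
{"name": "step_arm", "arguments": {"rows": [[-0.0012,-0.0003,0.0031,0,0,0],[-0.0012,-0.0003,0.0031,-0.0137,-0.0028,0.0346],[-0.0012,-0.0003,0.0031,-0.0274,-0.0057,0.0692],[-0.0012,-0.0003,0.0031,-0.0411,-0.0085,0.1038],[-0.0012,-0.0003,0.0031,-0.0548,-0.0114,0.1385]]}}

```text
clock: 4.08
tcp_pos: [0.4778, 0.0667, 0.1269]
orientation: [-0.921, 2.6, -0.068]
contact_force: [8.1, 6.6, -16.9]
grip_width: 0.0541
gripper_force: 81.2
```

```bash
python3 st.py
```

```text
clk 4.08 roll 0.475864305370509 off [-0.0004  0.0008  0.033 ] tilt 0.0038411192868437315 j [-0.6461  0.2112  0.4043  2.4012 -0.3771  0.1712  2.3457]
F panel [  2.284    4.8062 -19.1632] M panel [ 0.9463 -0.2331 -0.1901] grip 0.05408669144600202 81.23355746269226
```

Emit:
{"name": "step_arm", "arguments": {"rows": [[0.0006,0.0001,-0.0014,-0.0122,-0.0025,0.0308],[0.0006,0.0001,-0.0014,-0.0244,-0.0051,0.0616],[0.0006,0.0001,-0.0014,-0.0366,-0.0076,0.0924],[0.0006,0.0001,-0.0014,-0.0468,-0.0097,0.1183],[0.0006,0.0001,-0.0014,-0.0468,-0.0097,0.1183]]}}

```text
clock: 4.5
tcp_pos: [0.4779, 0.0667, 0.1267]
orientation: [-1.426, 2.376, -0.172]
contact_force: [-0.8, 4.2, 1.2]
grip_width: 0.0536
gripper_force: 83.7
```

```bash
python3 st.py
```

```text
clk 4.5 roll 0.875670619476993 off [-0.0003  0.0008  0.0328] tilt 0.00472165127736719 j [-0.6282  0.2107  0.3851  2.3997 -0.3599  0.1711  2.729 ]
F panel [0.4486 4.2373 1.0776] M panel [1.0437 0.2432 0.2007] grip 0.05355140403288846 83.69049668312073
```

Emit:
{"name": "step_arm", "arguments": {"rows": [[0,0,0,-0.0037,-0.0008,0.0093],[0,0,0,-0.0055,-0.0011,0.0139],[0,0,0,-0.0073,-0.0015,0.0185]]}}

```text
clock: 4.75
tcp_pos: [0.4779, 0.0667, 0.1267]
orientation: [-1.496, 2.337, -0.187]
contact_force: [-1.2, 5.7, 2.6]
grip_width: 0.054
gripper_force: 83.7
```

```bash
python3 st.py
```

```text
clk 4.75 roll 0.9333110279077953 off [-0.0004  0.0008  0.0328] tilt 0.004774646792905245 j [-0.6253  0.2106  0.3819  2.3995 -0.3559  0.1713  2.7827]
F panel [0.9229 5.7844 2.4154] M panel [ 1.1781  0.3197 -0.1241] grip 0.05397472471751412 83.73138427734375
```

Emit:
{"name": "step_arm", "arguments": {"rows": [[0,0,0,-0.0024,-0.0005,0.006],[0,0,0,-0.0047,-0.001,0.0118],[0,0,0,-0.0047,-0.001,0.0118]]}}

```text
clock: 5.0
tcp_pos: [0.4778, 0.0667, 0.1267]
orientation: [-1.543, 2.308, -0.197]
contact_force: [-1.9, 4.7, 2.3]
grip_width: 0.0541
gripper_force: 83.8
```

```bash
python3 st.py
```

```text
clk 5.0 roll 0.9734904175938862 off [-0.0004  0.0008  0.0328] tilt 0.004668714203799227 j [-0.6244  0.2105  0.3806  2.3994 -0.3532  0.1712  2.8201]
F panel [0.0002 5.0091 2.4918] M panel [ 1.1383  0.2998 -0.0139] grip 0.05412275931515405 83.81916046142578
```

Emit:
{"name": "step_arm", "arguments": {"rows": [[0,0,0,-0.0024,-0.0005,0.006],[0,0,0,-0.0047,-0.001,0.0118],[0,0,0,-0.0047,-0.001,0.0118]]}}

```text
clock: 5.25
tcp_pos: [0.4776, 0.066, 0.1265]
orientation: [-1.585, 2.282, -0.207]
contact_force: [-3.5, 4.2, 4.3]
grip_width: 0.0536
gripper_force: 84.0
```

```bash
python3 st.py;python3 snap.py w4; python3 -c "
import cv2
a=cv2.imread('pics/w4.png');cv2.imwrite('pics/w4c.png',cv2.resize(a[150:350,150:430],None,fx=2.8,fy=2.8,interpolation=cv2.INTER_CUBIC))"
```

```text
clk 5.25 roll 1.0088562734495454 off [-0.0008  0.0002  0.0328] tilt 0.0040471772074339345 j [-0.6223  0.2104  0.3798  2.3998 -0.3516  0.1714  2.8551]
F panel [-0.7869  4.8408  4.9271] M panel [ 1.1964  0.564  -1.29  ] grip 0.05362120248648074 83.97302627563477
5.25 [0.4776 0.066  0.1265] [-1.5853  2.2824 -0.2065] [-0.6223  0.2104  0.3798  2.3998 -0.3516  0.1714  2.8551]
```

View pics/w4c.png

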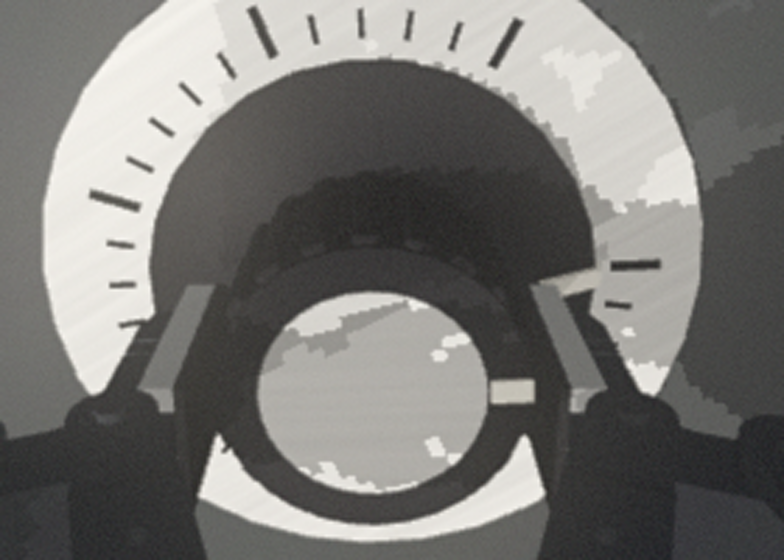

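The view shows the pointer end at crop (595,282), alongside the first long stroke at (635,265). With the moment risen to 1.3 N m, the knob is on its stop. Next I release and withdraw.

Emit:
{"name": "step_arm", "arguments": {"rows": [[0,0,0,0,0,0],[0,0,0,0,0,0],[0,0,0,0,0,0],[0,0,0,0,0,0],[0,0,0,0,0,0]], "jaw": 0}}

```text
clock: 5.72
tcp_pos: [0.4778, 0.0649, 0.1259]
orientation: [-1.589, 2.281, -0.209]
contact_force: [0.5, 0.1, -0.7]
grip_width: 0.0855
gripper_force: 0.0
```

Emit:
{"name": "step_arm", "arguments": {"rows": [[-0.015,-0.003,0.037,0,0,0],[-0.03,-0.006,0.075,0,0,0],[-0.055,-0.0115,0.14,0,0,0],[-0.055,-0.0115,0.14,0,0,0],[-0.055,-0.0115,0.14,0,0,0]]}}

```text
clock: 6.13
tcp_pos: [0.4453, 0.0586, 0.2124]
orientation: [-1.586, 2.277, -0.208]
contact_force: [0.3, 0.2, 0.6]
grip_width: 0.0853
gripper_force: 0.0
```

```bash
python3 st.py;python3 snap.py w5; python3 - <<'E'
from dial import *
import pickle
im,K,T=pickle.load(open('pics/w5.pkl','rb'))
# unroll the dial: rectified panel-top view at skirt height, up-slope down in picture
def rect(im,K,T,h,s=.2e-3,half=.085):
    N=int(half/s);u,v=np.meshgrid(np.arange(-N,N),np.arange(-N,N))
    X=C+P[:,2]*h+(-v[...,None]*s)*P[:,0]+(-u[...,None]*s)*P[:,1]
    q=(X-T[:3,3])@T[:3,:3]@K.T;q=(q/q[...,2:]).astype(np.float32)
    return cv2.remap(im,q[...,0],q[...,1],cv2.INTER_CUBIC)
a=rect(im,K,T,.012);b=rect(im,K,T,0.0)
cv2.imwrite('pics/w5r.png',np.hstack([cv2.resize(a,(400,400)),cv2.resize(im,(400,300))[:,:]]) if 0 else np.hstack([cv2.resize(a,(400,400)),cv2.resize(b,(400,400))]))
E
```

```text
clk 6.13 roll 1.0112370471666805 off [ 0.0007 -0.0005  0.1248] tilt 0.006789560458502795 j [-0.9777 -0.0934  0.6727  2.3971  0.2078  0.4375  2.3203]
F panel [0.4987 0.089  0.4051] M panel [0.005  0.3289 0.0446] grip 0.08532840839551023 0.0
6.1333 [0.4453 0.0586 0.2124] [-1.5859  2.277  -0.2077] [-0.9777 -0.0934  0.6727  2.3971  0.2078  0.4375  2.3203]
```

View pics/w5r.png

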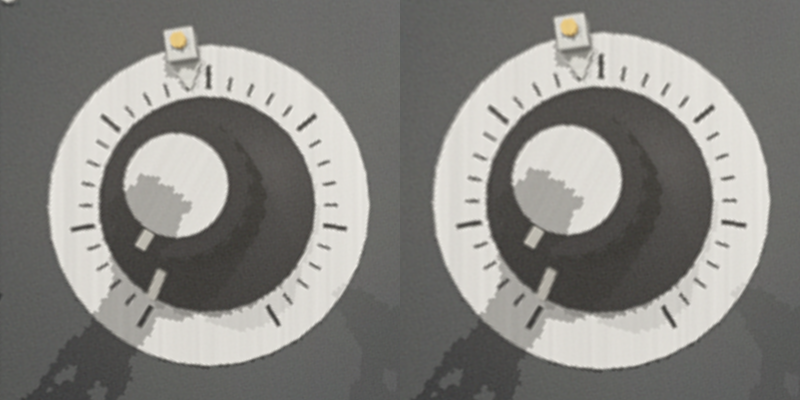

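The rectified views show the pointer at right-panel (542,297), on the stop stroke at (535,317), and the tab point at (582,80). Measured from those, the tab is about 2.47 rad clockwise of the stop. Next is the switch, with the jaws shut and the tool upright.

```bash
cat > sw.py <<'E'
from dial import *
f=np.array([np.cos(yaw),np.sin(yaw),0]);l=np.array([-f[1],f[0],0]);W=C+P@[-.02,-.16,.005]
Rv=np.c_[-f,l,[0,0,-1]]
if __name__=='__main__':
    for d,z in((-.075,.2),(-.075,.1295)): 
        p=W+f*d;p[2]=z;print(p);move(p,Rv)
    o=r.get_obs();q=o['tcp_pos']-W;print('f',q@f,'l',q@l,'z',o['tcp_pos'][2],o['contact_force']@np.c_[f,l],o['joints'])
    print('f/.6 per 10mm',f*.01/.6)
E
python3 sw.py
```

```text
[ 0.4295 -0.1075  0.2   ]
shift [-0.0261 -0.2775 -0.0186] turn [ 0.0365  0.1233 -0.3183]
[ 0.4295 -0.1075  0.1295]
shift [-0.0261 -0.2775 -0.1361] turn [ 0.0365  0.1233 -0.3183]
f -0.025854778502418893 l 0.1598660458326347 z 0.211182149731521 [-0.5029  0.7654] [-0.9762 -0.0898  0.6719  2.398   0.2023  0.4346  2.3257]
f/.6 per 10mm [0.0163 0.0034 0.    ]
```

Emit:
{"name": "step_arm", "arguments": {"rows": [[-0.026,-0.2775,-0.0,0.0365,0.1233,-0.3183],[-0.026,-0.2775,-0.0,0.0365,0.1233,-0.3183],[-0.026,-0.2775,-0.0,0.0365,0.1233,-0.3183],[-0.026,-0.2775,-0.0,0.0365,0.1233,-0.3183],[-0.026,-0.2775,-0.0,0.0365,0.1233,-0.3183]], "jaw": 1}}

```text
clock: 6.6
tcp_pos: [0.428, -0.115, 0.2098]
orientation: [-0.9, 2.851, -0.097]
contact_force: [0.5, 0.5, -0.3]
grip_width: 0.0253
gripper_force: 0.0
```

```bash
python3 sw.py
```

```text
[ 0.4295 -0.1075  0.2   ]
shift [ 0.0025  0.0124 -0.0164] turn [ 0.0158  0.0502 -0.1293]
[ 0.4295 -0.1075  0.1295]
shift [ 0.0025  0.0124 -0.1339] turn [ 0.0158  0.0502 -0.1293]
f -0.07798248503590127 l -0.00697942107249158 z 0.2098130249877613 [0.5854 0.36  ] [-0.8046  0.0307  0.9788  2.2717 -0.0582  0.6899  2.3961]
f/.6 per 10mm [0.0163 0.0034 0.    ]
```

Emit:
{"name": "step_arm", "arguments": {"rows": [[0.0025,0.0124,-0.0164,0.0158,0.0502,-0.1293],[0.0025,0.0124,-0.0164,0.0158,0.0502,-0.1293],[0.0025,0.0124,-0.0164,0.0158,0.0502,-0.1293],[0.0025,0.0124,-0.07,0.0158,0.0502,-0.1293],[0.0025,0.0124,-0.1339,0.0158,0.0502,-0.1293]]}}

```text
clock: 7.02
tcp_pos: [0.4343, -0.1015, 0.1288]
orientation: [-0.338, 3.118, -0.001]
contact_force: [1.5, 0.5, 0.5]
grip_width: -0.0002
gripper_force: 0.0
```

Emit:
{"name": "step_arm", "arguments": {"rows": [[0,0,0,0,0,0],[0,0,0,0,0,0]]}}

```text
clock: 7.18
tcp_pos: [0.4285, -0.102, 0.1278]
orientation: [0.338, -3.118, 0.0]
contact_force: [0.8, -0.5, -0.3]
grip_width: -0.0001
gripper_force: 0.0
```

```bash
python3 sw.py; python3 snap.py w6
```

```text
[ 0.4295 -0.1075  0.2   ]
shift [ 0.0016 -0.0093  0.1204] turn [ 0.0002 -0.0016 -0.0037]
[ 0.4295 -0.1075  0.1295]
shift [ 0.0016 -0.0093  0.0029] turn [ 0.0002 -0.0016 -0.0037]
f -0.0747827166772723 l 0.005652303554766306 z 0.12777403234319643 [ 0.6935 -0.6599] [-0.6275  0.3718  0.875   2.2416 -0.4398  0.7089  2.3438]
f/.6 per 10mm [0.0163 0.0034 0.    ]
7.1833 [ 0.4285 -0.102   0.1278] [ 0.3383 -3.1184  0.0002] [-0.6275  0.3718  0.875   2.2416 -0.4398  0.7089  2.3438]
```

View pics/w6.png

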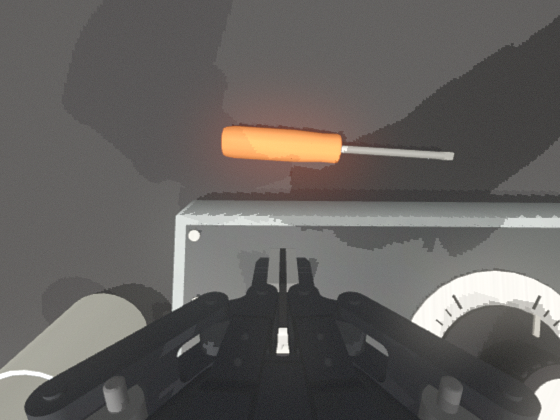

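The jaws are shut at (282,270), in front of the paddle glimpsed at (283,342) and laterally centred on it. The mug and screwdriver are clear. Now I push.

Emit:
{"name": "step_arm", "arguments": {"rows": [[0.018,-0.003,0.003,0,0,0],[0.034,0.0005,0.003,0,0,0],[0.05,0.004,0.003,0,0,0],[0.066,0.007,0.003,0,0,0],[0.078,0.0095,0.003,0,0,0]]}}

```text
clock: 7.65
tcp_pos: [0.4614, -0.0992, 0.13]
orientation: [0.326, -3.099, -0.014]
contact_force: [-9.9, -1.0, 5.9]
grip_width: -0.0003
gripper_force: 4.2
```

```bash
python3 sw.py
```

```text
[ 0.4295 -0.1075  0.2   ]
shift [-0.0533 -0.0139  0.1167] turn [-0.002  -0.0085 -0.0016]
[ 0.4295 -0.1075  0.1295]
shift [-0.0533 -0.0139 -0.0008] turn [-0.002  -0.0085 -0.0016]
f -0.04199260164118397 l 0.0016904184426784323 z 0.12995469693344153 [-9.8789  1.0356] [-0.5964  0.4331  0.8507  2.1559 -0.4682  0.7752  2.3421]
f/.6 per 10mm [0.0163 0.0034 0.    ]
```

Emit:
{"name": "step_arm", "arguments": {"rows": [[0,0,0,0,0,0],[0,0,0,0,0,0]]}}

```text
clock: 7.82
tcp_pos: [0.4787, -0.0955, 0.1331]
orientation: [-0.341, 3.118, 0.003]
contact_force: [-2.1, -1.3, 2.1]
grip_width: 0.0002
gripper_force: 1.0
```

```bash
python3 sw.py; python3 -c "
from h import *
cv2.imwrite('pics/s1.png',cv2.resize(eyes.grab_frame('scene')[170:310,190:380,::-1],None,fx=4,fy=4,interpolation=cv2.INTER_CUBIC))"
```

```text
[ 0.4295 -0.1075  0.2   ]
shift [-0.0821 -0.02    0.1115] turn [-0.0007  0.0015 -0.0042]
[ 0.4295 -0.1075  0.1295]
shift [-0.0821 -0.02   -0.006 ] turn [-0.0007  0.0015 -0.0042]
f -0.02431649461020003 l 0.0017491829877665178 z 0.13309771828829914 [-2.277  -0.8652] [-0.5993  0.4342  0.8422  2.1394 -0.4791  0.7576  2.3423]
f/.6 per 10mm [0.0163 0.0034 0.    ]
```

View pics/s1.png

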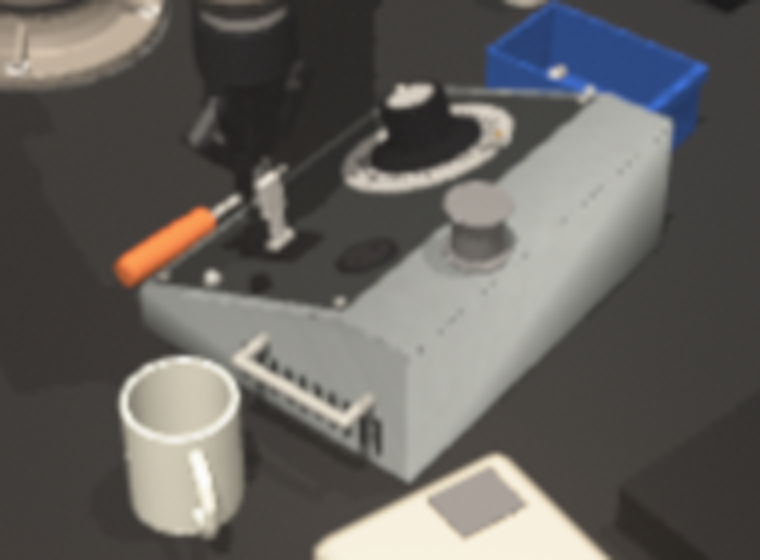

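The scene crop shows the fingers at (260,160) pushing the paddle, at (270,200), which is nearly upright. The knob and tab are untouched. I'll keep pushing until it meets its stop.

Emit:
{"name": "step_arm", "arguments": {"rows": [[0.008,0.0017,0,0,0,0],[0.0147,0.003,0,0,0,0],[0.0147,0.003,0,0,0,0],[0.0147,0.003,0,0,0,0]]}}

```text
clock: 8.2
tcp_pos: [0.4875, -0.0927, 0.1316]
orientation: [-0.344, 3.12, 0.002]
contact_force: [0.5, -0.8, 0.7]
grip_width: 0.0005
gripper_force: 0.0
```

```bash
python3 sw.py|tail -2
```

```text
f -0.015147370836092678 l 0.002706033943365011 z 0.13161477938993882 [ 0.2948 -0.9038] [-0.5945  0.4501  0.833   2.1212 -0.487   0.7648  2.3405]
f/.6 per 10mm [0.0163 0.0034 0.    ]
```

Emit:
{"name": "step_arm", "arguments": {"rows": [[0.005,0.001,0,0,0,0],[0.005,0.001,0,0,0,0],[0.005,0.001,0,0,0,0]]}}

```text
clock: 8.45
tcp_pos: [0.4895, -0.0926, 0.1312]
orientation: [-0.342, 3.121, 0.002]
contact_force: [1.3, -0.7, -0.3]
grip_width: 0.0
gripper_force: 0.0
```

```bash
python3 sw.py|tail -2
```

```text
f -0.013183667480985763 l 0.002392366338772774 z 0.13124949757957266 [ 1.0973 -0.9054] [-0.5925  0.4547  0.8315  2.1162 -0.489   0.7678  2.3397]
f/.6 per 10mm [0.0163 0.0034 0.    ]
```

Emit:
{"name": "step_arm", "arguments": {"rows": [[0.0035,0.0007,0,0,0,0],[0.0065,0.0013,0,0,0,0],[0.0065,0.0013,0,0,0,0]]}}

```text
clock: 8.7
tcp_pos: [0.493, -0.092, 0.1312]
orientation: [-0.342, 3.122, 0.003]
contact_force: [-2.2, 0.1, 2.2]
grip_width: -0.0001
gripper_force: 1.2
```

```bash
python3 sw.py|tail -2
```

```text
f -0.009612489198758612 l 0.002329250434915467 z 0.1312192227168541 [-2.1332  0.5691] [-0.5904  0.4604  0.8291  2.1081 -0.4914  0.7725  2.3385]
f/.6 per 10mm [0.0163 0.0034 0.    ]
```

Emit:
{"name": "step_arm", "arguments": {"rows": [[0.0035,0.0007,0,0,0,0],[0.0065,0.0013,0,0,0,0],[0.0065,0.0013,0,0,0,0]]}}

```text
clock: 8.95
tcp_pos: [0.4934, -0.092, 0.1309]
orientation: [0.339, -3.118, -0.005]
contact_force: [-13.2, -0.8, 13.0]
grip_width: -0.0001
gripper_force: 7.3
```

```bash
python3 sw.py|tail -2
```

```text
f -0.00922898436103174 l 0.002268055106792092 z 0.13087268105264638 [-13.0476   1.8862] [-0.588   0.4654  0.8285  2.1029 -0.4917  0.7809  2.3374]
f/.6 per 10mm [0.0163 0.0034 0.    ]
```

Emit:
{"name": "step_arm", "arguments": {"rows": [[-0.02,-0.004,0,0,0,0],[-0.04,-0.008,0.01,0,0,0],[-0.04,-0.008,0.08,0,0,0],[-0.04,-0.008,0.14,0,0,0],[-0.04,-0.008,0.14,0,0,0]]}}

```text
clock: 9.37
tcp_pos: [0.4768, -0.0973, 0.2206]
orientation: [-0.339, 3.112, 0.001]
contact_force: [1.1, -0.1, -0.5]
grip_width: 0.0
gripper_force: 0.0
```

```bash
python3 - <<'E'
from dial import *
move(C+P[:,2]*.125,toolR(yaw,.15))
E
```

```text
shift [-0.0538  0.2604 -0.0139] turn [ 0.0156 -0.1177  0.0432]
```

Emit:
{"name": "step_arm", "arguments": {"rows": [[-0.0538,0.2604,0.01,0.0156,-0.1177,0.0432],[-0.0538,0.2604,0.01,0.0156,-0.1177,0.0432],[-0.0538,0.2604,0.0,0.0156,-0.1177,0.0432],[-0.0538,0.2604,-0.0139,0.0156,-0.1177,0.0432],[-0.0538,0.2604,-0.0139,0.0156,-0.1177,0.0432]], "jaw": 0}}

```text
clock: 9.78
tcp_pos: [0.4395, 0.0612, 0.2074]
orientation: [-0.487, 2.718, 0.023]
contact_force: [1.4, 0.0, -0.5]
grip_width: 0.0606
gripper_force: 0.0
```

Emit:
{"name": "step_arm", "arguments": {"rows": [[0,0,0,0,0,0],[0,0,0,0,0,0],[0,0,0,0,0,0]]}}

```text
clock: 10.03
tcp_pos: [0.4414, 0.06, 0.2074]
orientation: [-0.489, 2.723, 0.014]
contact_force: [1.4, -1.0, -0.0]
grip_width: 0.0855
gripper_force: 0.0
```

```bash
cat > look.py <<'E'
from dial import *
import pickle,sys
im,K,T=pickle.load(open(f'pics/{sys.argv[1]}.pkl','rb'))
g=im.astype(float).mean(2)
from scipy.ndimage import map_coordinates
def polar(h,rs,phis):
    rr,pp=np.meshgrid(rs,phis,indexing='ij')
    X=C+h*P[:,2]+(rr*np.cos(pp))[...,None]*P[:,0]+(rr*np.sin(pp))[...,None]*P[:,1]
    q=(X-T[:3,3])@T[:3,:3]@K.T;q=q/q[...,2:];return map_coordinates(g,[q[...,1],q[...,0]],order=1)
ph=2.620-np.arange(-.3,5.4,.005)  # clockwise of stop
# pointer: bright on dark skirt, radius 38-46
for h in(.004,.008,.012):
    s=polar(h,np.arange(.040,.046,.0005),ph).mean(0);d=s-np.median(s);i=d.argmax();w=slice(max(0,i-14),i+15);v=np.clip(d[w]-d.max()*.4,0,None)
    print('h',h,'pointer cw of stop',((2.620-ph[w])*v).sum()/v.sum(),'contrast',d.max())
# tab screw (orange)
hsv=cv2.cvtColor(im,cv2.COLOR_BGR2HSV);m=cv2.inRange(hsv,(8,70,120),(30,255,255))
c0=proj(K,T,C+P@[.068*np.cos(.15),.068*np.sin(.15),.012]);print('screw expected',c0)
yy,xx=np.nonzero(m);k=np.hypot(xx-c0[0],yy-c0[1])<25
if k.sum():
    c=(xx[k].mean(),yy[k].mean());print('screw px',c,k.sum())
    for h in(.008,.012,.014):
        a,rr=ang(K,T,c,h);print('  h',h,'cw',2.620-a,'r',rr)
E
python3 snap.py w7;python3 st.py; python3 look.py w7
python3 - <<'E'
from sw import *
import pickle
im,K,T=pickle.load(open('pics/w7.pkl','rb'))
for nm,a in(('off',-.5),('on',.5)):
    for d in(.035,.05):
        p=W+P@[d*np.sin(a),0,d*np.cos(a)];q=proj(K,T,p);x,y=np.round(q).astype(int);print(nm,d,q, im[y-1:y+2,x-1:x+2].mean() if 0<x<559 and 0<y<419 else 'out')
E
```

```text
10.0333 [0.4414 0.06   0.2074] [-0.4889  2.7234  0.0143] [-1.1021 -0.1034  0.784   2.4053  0.2569  0.448   1.4075]
clk 10.08 roll 0.14920523546449788 off [-0.0044  0.001   0.1215] tilt 0.009339592858444837 j [-1.1017 -0.103   0.7852  2.405   0.2571  0.448   1.4072]
F panel [ 0.6162 -0.1169 -0.929 ] M panel [-0.0686  0.4223 -0.0565] grip 0.08552631075218635 0.0
h 0.004 pointer cw of stop 0.010745279328678092 contrast 94.91654222332586
h 0.008 pointer cw of stop -0.0073863411219661545 contrast 90.53227359533226
h 0.012 pointer cw of stop -0.025388738277602622 contrast 73.34072016112965
screw expected [280.6999 284.2667]
screw px (np.float64(281.075), np.float64(284.2)) 40
  h 0.008 cw 2.4651632903444036 r 0.07039564471657474
  h 0.012 cw 2.4648591306092604 r 0.06793059644346304
  h 0.014 cw 2.4646986198263034 r 0.06669807479423286
off 0.035 [ 69.4239 146.1628] 88.85185185185185
off 0.05 [ 55.1753 137.1653] 91.51851851851852
on 0.035 [ 72.0701 190.7974] 123.92592592592592
on 0.05 [ 60.0792 204.7132] 133.4814814814815
```

```bash
python3 - <<'E'
from sw import *
import pickle
im,K,T=pickle.load(open('pics/w7.pkl','rb'))
g=im.astype(float).mean(2)
for a in np.arange(-.7,.9,.1):
    v=[]
    for d in(.025,.035,.045,.052):
      for y in(-.006,0,.006):
        q=proj(K,T,W+P@[d*np.sin(a),y,d*np.cos(a)]);v.append(g[int(round(q[1])),int(round(q[0]))])
    print(round(a,1),np.round(np.array(v).reshape(4,3)[:, :].mean(1)))
for px in range(30,110,8): print(px,np.round(g[130:240:8,px]))
move(C+P[:,2]*.033,toolR(yaw,.8))
E
```

```text
-0.7 [63. 80. 92. 89.]
-0.6 [59. 79. 91. 91.]
-0.5 [67. 77. 92. 92.]
-0.4 [93. 83. 94. 92.]
-0.3 [118.  95.  95.  92.]
-0.2 [128.  93.  93.  92.]
-0.1 [112.  93.  95.  94.]
-0.0 [106.  94.  94.  87.]
0.1 [106.  98.  90.  65.]
0.2 [106. 103.  91.  88.]
0.3 [116. 115. 116.  97.]
0.4 [114. 125. 122. 120.]
0.5 [121. 124. 126. 175.]
0.6 [122. 123. 124. 215.]
0.7 [118. 119. 123. 108.]
0.8 [118. 115. 150. 104.]
30 [154.  89.  90.  90.  92.  93.  85.  54.  54. 102. 157. 178. 182. 180.]
38 [203.  91.  92.  91.  91.  96.  42.  60.  62.  98.  96.  96.  95.  97.]
46 [ 92.  90.  93.  92.  92.  91.  58.  38.  63. 122. 194. 101.  98.  98.]
54 [ 92.  94.  92.  89.  93.  94.  95.  95. 128. 126. 219. 100. 102. 101.]
62 [ 92.  95.  94.  94.  93.  96.  95. 126. 126. 124. 219. 103. 102. 102.]
70 [ 92.  89.  82.  94.  96.  97.  97. 124. 124. 124. 192. 102. 106. 106.]
78 [ 51.  53.  56.  53.  58.  69. 126. 124. 124. 115.  97. 107. 107. 105.]
86 [ 50.  48.  54.  51. 189. 122. 124. 122. 107. 103. 106. 106. 108. 109.]
94 [ 46.  52.  56.  51. 133. 127.  93.  97.  96. 104. 109. 106. 110.  63.]
102 [ 41.  49.  57.  54. 142. 101.  61.  63.  70. 105. 104. 109. 109.  69.]
shift [ 0.0611  0.011  -0.1339] turn [-0.0743 -0.0183  0.1925]
```

Emit:
{"name": "step_arm", "arguments": {"rows": [[0.0057,0.001,-0.0058,-0.0743,-0.0183,0.1925],[0.0057,0.001,-0.0058,-0.0743,-0.0183,0.1925],[0.0057,0.001,-0.0058,-0.0743,-0.0183,0.1925],[0.0057,0.001,-0.0058,-0.0743,-0.0183,0.1925],[0.0057,0.001,-0.0058,-0.0743,-0.0183,0.1925]]}}

```text
clock: 10.5
tcp_pos: [0.4452, 0.0592, 0.2037]
orientation: [-1.308, 2.443, -0.155]
contact_force: [0.3, -0.4, 0.4]
grip_width: 0.085
gripper_force: 0.0
```

```bash
python3 st.py; python3 - <<'E'
from dial import *
move(C+P[:,2]*.06,toolR(yaw,.8))
move(C+P[:,2]*.033,toolR(yaw,.8))
E
```

```text
clk 10.5 roll 0.7788465962858202 off [-0.0026  0.      0.1168] tilt 0.002013015260638591 j [-1.2189 -0.1098  0.9055  2.4122  0.2996  0.4309  2.0045]
F panel [ 0.321  -0.4415  0.3139] M panel [-0.0086  0.3661  0.0367] grip 0.08502987919122476 0.0
shift [ 0.0386  0.0079 -0.0862] turn [-0.0019 -0.0007  0.0065]
shift [ 0.0551  0.0114 -0.1279] turn [-0.0019 -0.0007  0.0065]
```

Emit:
{"name": "step_arm", "arguments": {"rows": [[0.02,0.004,-0.043,-0.0019,-0.0007,0.0065],[0.0386,0.0079,-0.0862,-0.0019,-0.0007,0.0065],[0.0386,0.0079,-0.0862,-0.0019,-0.0007,0.0065],[0.0386,0.0079,-0.0862,-0.0019,-0.0007,0.0065]]}}

```text
clock: 10.83
tcp_pos: [0.4689, 0.0653, 0.1529]
orientation: [-1.328, 2.428, -0.156]
contact_force: [0.8, 1.6, 0.6]
grip_width: 0.0858
gripper_force: 0.0
```

```bash
python3 st.py; python3 - <<'E'
from dial import *
move(C+P[:,2]*.033,toolR(yaw,.8))
E
```

```text
clk 10.83 roll 0.7965793919059783 off [0.0011 0.0013 0.0605] tilt 0.0026871523620363943 j [-1.0212  0.1576  0.8133  2.4156 -0.43    0.2508  2.7334]
F panel [1.2304 1.4525 0.1302] M panel [0.1194 0.343  0.0042] grip 0.08578856665450513 0.0
shift [ 0.0156  0.0011 -0.0432] turn [-0.001   0.0005  0.0008]
```

Emit:
{"name": "step_arm", "arguments": {"rows": [[0.0,0.0,0,0.0117,0.0024,-0.0295],[0.0,0.0,0,0.035,0.0073,-0.0885],[0.004,0.0003,-0.011,0.035,0.0073,-0.0885],[0.0156,0.0011,-0.0432,0.035,0.0073,-0.0885],[0.0156,0.0011,-0.0432,0.035,0.0073,-0.0885]]}}

```text
clock: 11.25
tcp_pos: [0.4775, 0.0649, 0.1254]
orientation: [-0.946, 2.594, -0.077]
contact_force: [1.6, 0.0, 0.2]
grip_width: 0.0854
gripper_force: 0.0
```

```bash
python3 st.py; python3 - <<'E'
from dial import *
move(C+P[:,2]*.033,toolR(yaw,.5))
E
```

```text
clk 11.25 roll 0.4948503583544587 off [-0.0015 -0.0009  0.0319] tilt 0.0005803298193164884 j [-0.8494  0.2403  0.6469  2.4124 -0.72    0.197   2.7107]
F panel [ 1.5177 -0.2748 -0.4311] M panel [-0.0701  0.3788 -0.0263] grip 0.08542967396297112 0.0
shift [0.0013 0.0018 0.0026] turn [-0.0007 -0.0002  0.0015]
```

Emit:
{"name": "step_arm", "arguments": {"rows": [[0.0013,0.0018,0.0026,0,0,0],[0.0013,0.0018,0.0026,0,0,0],[0.0013,0.0018,0.0026,0,0,0],[0.0013,0.0018,0.0026,0,0,0],[0.0013,0.0018,0.0026,0,0,0]], "jaw": 1, "squeeze": 60}}

```text
clock: 11.67
tcp_pos: [0.4775, 0.067, 0.1291]
orientation: [-0.947, 2.59, -0.075]
contact_force: [-3.8, -2.3, 6.4]
grip_width: 0.0539
gripper_force: 61.3
```

```bash
python3 st.py
```

```text
clk 11.67 roll 0.49623596923803176 off [0.0002 0.0012 0.0352] tilt 0.003343070172134701 j [-0.8761  0.233   0.6717  2.4118 -0.7023  0.204   2.6922]
F panel [-1.5027 -1.4998  7.487 ] M panel [-0.5414  0.6714 -0.1137] grip 0.05387577428753174 61.347928047180176
```

Emit:
{"name": "step_arm", "arguments": {"rows": [[0,0,0,0.0125,0.0026,-0.0315],[0,0,0,0.025,0.0052,-0.063],[0,0,0,0.0374,0.0078,-0.0946],[0,0,0,0.0499,0.0103,-0.1261],[0,0,0,0.0624,0.0129,-0.1576]]}}

```text
clock: 12.08
tcp_pos: [0.4776, 0.0667, 0.1291]
orientation: [-0.223, 2.747, 0.068]
contact_force: [-2.7, -3.7, 5.2]
grip_width: 0.0546
gripper_force: 61.9
```

```bash
python3 st.py
```

```text
clk 12.08 roll -0.04240583386173257 off [0.0003 0.0008 0.0352] tilt 0.0043944397131607795 j [-0.9848  0.2585  0.8058  2.4179 -0.8787  0.2295  2.3311]
F panel [-1.2068 -3.0276  6.0685] M panel [-0.7947  0.7656  0.1593] grip 0.05461452395491891 61.89877510070801
```

Emit:
{"name": "step_arm", "arguments": {"rows": [[0,0,0,0.0125,0.0026,-0.0315],[0,0,0,0.025,0.0052,-0.063],[0,0,0,0.0374,0.0078,-0.0946],[0,0,0,0.0499,0.0103,-0.1261],[0,0,0,0.0624,0.0129,-0.1576]]}}

```text
clock: 12.5
tcp_pos: [0.4775, 0.0664, 0.1291]
orientation: [0.513, 2.726, 0.207]
contact_force: [-2.1, -5.5, 3.6]
grip_width: 0.0544
gripper_force: 61.9
```

```bash
python3 st.py
```

```text
clk 12.5 roll -0.5766095284592554 off [0.0002 0.0005 0.0352] tilt 0.005444533250411635 j [-1.0891  0.2974  0.9416  2.4231 -1.0421  0.2713  1.9601]
F panel [-1.601  -5.0041  4.5454] M panel [-1.1235  0.9306  0.1629] grip 0.05436187339755792 61.88209891319275
```

Emit:
{"name": "step_arm", "arguments": {"rows": [[0,0,0,0.0125,0.0026,-0.0315],[0,0,0,0.025,0.0052,-0.063],[0,0,0,0.0374,0.0078,-0.0946],[0,0,0,0.0499,0.0103,-0.1261],[0,0,0,0.0624,0.0129,-0.1576]]}}

```text
clock: 12.92
tcp_pos: [0.4773, 0.066, 0.129]
orientation: [1.232, 2.528, 0.335]
contact_force: [-1.4, -5.6, 2.2]
grip_width: 0.0543
gripper_force: 62.4
```

```bash
python3 st.py
```

```text
clk 12.92 roll -1.1105282621144026 off [-0.0001  0.0003  0.0352] tilt 0.00627158457287053 j [-1.1832  0.3561  1.0758  2.427  -1.1858  0.3362  1.5676]
F panel [-1.5543 -5.2068  2.9728] M panel [-1.2629  1.2288  0.1355] grip 0.054269390294651124 62.353588342666626
```

Emit:
{"name": "step_arm", "arguments": {"rows": [[0,0,0,0.0125,0.0026,-0.0315],[0,0,0,0.025,0.0052,-0.063],[0,0,0,0.0374,0.0078,-0.0946],[0,0,0,0.0499,0.0103,-0.1261],[0,0,0,0.0624,0.0129,-0.1576]]}}

```text
clock: 13.33
tcp_pos: [0.4769, 0.066, 0.1289]
orientation: [1.893, 2.157, 0.446]
contact_force: [-1.2, -6.0, 0.6]
grip_width: 0.0543
gripper_force: 62.7
```

```bash
python3 st.py
```

```text
clk 13.33 roll -1.644276008894871 off [-0.0006  0.0003  0.0352] tilt 0.006701539903724052 j [-1.2499  0.4278  1.1864  2.429  -1.2896  0.4161  1.1325]
F panel [-1.9758 -5.6396  1.4136] M panel [-1.1173  1.3766  0.1903] grip 0.054303106180933605 62.74576663970947
```

Emit:
{"name": "step_arm", "arguments": {"rows": [[0,0,0,0.0115,0.0024,-0.029],[0,0,0,0.023,0.0047,-0.058],[0,0,0,0.0344,0.0071,-0.0871],[0,0,0,0.0344,0.0071,-0.0871],[0,0,0,0.0344,0.0071,-0.0871]]}}

```text
clock: 13.75
tcp_pos: [0.4767, 0.066, 0.1288]
orientation: [2.216, 1.885, 0.496]
contact_force: [-1.7, -5.9, 1.6]
grip_width: 0.0544
gripper_force: 63.0
```

```bash
python3 st.py; python3 snap.py w8; python3 look.py w8
```

```text
clk 13.75 roll -1.9354979201506655 off [-0.0007  0.0003  0.0353] tilt 0.006848593089048573 j [-1.2675  0.4549  1.2196  2.4293 -1.317   0.4463  0.8663]
F panel [-2.1019 -5.4516  2.583 ] M panel [-0.8923  1.3141 -0.172 ] grip 0.05435106480751291 63.04320573806763
13.75 [0.4767 0.066  0.1288] [2.2164 1.8847 0.4959] [-1.2675  0.4549  1.2196  2.4293 -1.317   0.4463  0.8663]
h 0.004 pointer cw of stop 2.4558883277585704 contrast 164.75057420655347
h 0.008 pointer cw of stop 2.416630521040819 contrast 164.93371924499752
h 0.012 pointer cw of stop 2.377759960129467 contrast 165.54922526101086
screw expected [391.5077 197.9655]
screw px (np.float64(393.13492063492066), np.float64(192.71428571428572)) 126
  h 0.008 cw 2.4617404844564397 r 0.0707856240834289
  h 0.012 cw 2.437332783936595 r 0.06995367492276398
  h 0.014 cw 2.424913678116765 r 0.06955360590552997
```

Emit:
{"name": "step_arm", "arguments": {"rows": [[0,0,0,0.0023,0.0005,-0.0059],[0,0,0,0.0023,0.0005,-0.0059],[0,0,0,0.0023,0.0005,-0.0059]]}}

```text
clock: 14.05
tcp_pos: [0.4767, 0.066, 0.1288]
orientation: [2.237, 1.865, 0.499]
contact_force: [-0.5, -6.1, 1.1]
grip_width: 0.0543
gripper_force: 62.8
```

```bash
python3 st.py
```

```text
clk 14.05 roll -1.9552348785957725 off [-0.0007  0.0003  0.0353] tilt 0.006803778935389636 j [-1.2682  0.4562  1.2211  2.4292 -1.3181  0.4479  0.8476]
F panel [-1.203  -5.8933  1.6217] M panel [-0.9157  1.3438 -0.148 ] grip 0.05429337697394017 62.81948447227478
```

Emit:
{"name": "step_arm", "arguments": {"rows": [[0,0,0,0,0,0],[0,0,0,0,0,0],[0,0,0,0,0,0],[0,0,0,0,0,0],[0,0,0,0,0,0]], "jaw": 0}}

```text
clock: 14.47
tcp_pos: [0.4772, 0.068, 0.1284]
orientation: [2.236, 1.869, 0.501]
contact_force: [-0.2, -0.9, 0.9]
grip_width: 0.0855
gripper_force: 0.0
```

Emit:
{"name": "step_arm", "arguments": {"rows": [[-0.015,-0.003,0.037,0,0,0],[-0.03,-0.006,0.075,0,0,0],[-0.052,-0.0108,0.132,0,0,0],[-0.052,-0.0108,0.132,0,0,0],[-0.052,-0.0108,0.132,0,0,0]]}}

```text
clock: 14.88
tcp_pos: [0.4241, 0.0687, 0.1582]
orientation: [2.318, 1.934, 0.38]
contact_force: [-0.6, -0.6, -0.5]
grip_width: 0.0855
gripper_force: 0.0
```

```bash
python3 st.py; python3 snap.py w9; python3 look.py w9;python3 - <<'E'
from dial import *
move(C+P[:,2]*.12,toolR(yaw,.155))
E
```

```text
clk 14.88 roll -1.9604157203684476 off [-0.037   0.0136  0.0816] tilt 0.12041826096301235 j [-1.4235  0.1537  1.258   2.4262 -0.4413  0.4344  0.0113]
F panel [-0.8389 -0.5133 -0.1774] M panel [-0.0683  0.2989 -0.0322] grip 0.08550093771037796 0.0
14.8833 [0.4241 0.0687 0.1582] [2.3183 1.9341 0.3802] [-1.4235  0.1537  1.258   2.4262 -0.4413  0.4344  0.0113]
h 0.004 pointer cw of stop 2.473756247359798 contrast 162.85679050403755
h 0.008 pointer cw of stop 2.4363287981960964 contrast 158.9157083721593
h 0.012 pointer cw of stop 2.3992349289912567 contrast 159.02611315204123
screw expected [443.8745 178.1955]
screw px (np.float64(445.3131313131313), np.float64(174.14141414141415)) 99
  h 0.008 cw 2.462533310128563 r 0.07078276548816391
  h 0.012 cw 2.4404134236071586 r 0.06978177706016106
  h 0.014 cw 2.429116600105975 r 0.06929436237159557
shift [ 0.0383 -0.0135  0.0821] turn [-0.2095 -0.0765  0.6371]
```

Emit:
{"name": "step_arm", "arguments": {"rows": [[0.0,0,0.03,0,0,0],[0.0383,-0.0135,0.09,-0.2095,-0.0765,0.6371],[0.0383,-0.0135,0.09,-0.2095,-0.0765,0.6371],[0.0383,-0.0135,0.09,-0.2095,-0.0765,0.6371],[0.0383,-0.0135,0.09,-0.2095,-0.0765,0.6371]]}}

```text
clock: 15.35
tcp_pos: [0.4506, 0.0605, 0.2147]
orientation: [1.872, 2.315, 0.334]
contact_force: [-0.2, -0.0, 0.8]
grip_width: 0.0854
gripper_force: 0.0
```

```bash
python3 st.py; python3 - <<'E'
from dial import *
move(C+P[:,2]*.12,toolR(yaw,.155))
E
```

```text
clk 15.35 roll -1.5714458506660558 off [0.0067 0.0003 0.1249] tilt 0.1217411395893102 j [-1.5522 -0.1401  1.266   2.3161  0.2168  0.61   -0.2221]
F panel [0.1108 0.0329 0.7948] M panel [-0.0354  0.2235  0.0433] grip 0.08537369879739083 0.0
shift [-0.0071 -0.0019 -0.0117] turn [-0.1703 -0.0715  0.5181]
```

Emit:
{"name": "step_arm", "arguments": {"rows": [[-0.0071,-0.0019,-0.005,-0.1703,-0.0715,0.5181],[-0.0071,-0.0019,-0.005,-0.1703,-0.0715,0.5181],[-0.0071,-0.0019,-0.005,-0.1703,-0.0715,0.5181],[-0.0071,-0.0019,-0.005,-0.1703,-0.0715,0.5181],[-0.0071,-0.0019,-0.005,-0.1703,-0.0715,0.5181]]}}

```text
clock: 15.77
tcp_pos: [0.4427, 0.0594, 0.2087]
orientation: [1.041, 2.683, 0.219]
contact_force: [-0.4, 0.1, 0.2]
grip_width: 0.0853
gripper_force: 0.0
```

Emit:
{"name": "step_arm", "arguments": {"rows": [[0,0,0,-0.11,-0.045,0.32],[0,0,0,-0.11,-0.045,0.32],[0,0,0,-0.11,-0.045,0.32],[0,0,0,-0.11,-0.045,0.32],[0,0,0,-0.11,-0.045,0.32]]}}

```text
clock: 16.18
tcp_pos: [0.4425, 0.0593, 0.2086]
orientation: [0.167, 2.789, 0.091]
contact_force: [0.8, -0.2, 0.1]
grip_width: 0.085
gripper_force: 0.0
```

```bash
python3 st.py; python3 - <<'E'
from dial import *
move(C+P[:,2]*.12,toolR(yaw,.155))
E
```

```text
clk 16.18 roll -0.3192909459914502 off [-0.0031  0.0007  0.1223] tilt 0.043063797695582426 j [-1.5949 -0.3012  1.1565  2.3971  0.6717  0.6222  0.5366]
F panel [ 0.7045 -0.3075 -0.1533] M panel [ 0.0226  0.3384 -0.0316] grip 0.084985327797074 0.0
shift [ 0.0064  0.0001 -0.0016] turn [-0.0436 -0.0175  0.144 ]
```

Emit:
{"name": "step_arm", "arguments": {"rows": [[0.0064,0,-0.0016,-0.0436,-0.0175,0.144],[0.0064,0,-0.0016,-0.0436,-0.0175,0.144],[0.0064,0,-0.0016,-0.0436,-0.0175,0.144],[0.0064,0,-0.0016,-0.0436,-0.0175,0.144],[0.0064,0,-0.0016,-0.0436,-0.0175,0.144]]}}

```text
clock: 16.6
tcp_pos: [0.4462, 0.0588, 0.2074]
orientation: [-0.489, 2.714, 0.015]
contact_force: [-0.0, -0.0, -0.4]
grip_width: 0.0853
gripper_force: 0.0
```

```bash
python3 st.py; python3 snap.py w10; python3 look.py w10; python3 - <<'E'
from dial import *
import pickle
im,K,T=pickle.load(open('pics/w10.pkl','rb'))
l=(T[:3,3]-C)@P;print('camera local',l,'side of tab plane',l[:2]@[-np.sin(.155),np.cos(.155)])
# tab point: radial bands
import sys;sys.argv=['','w10']
from look import polar
ph=.155+np.arange(-.25,.251,.02)
for rr in np.arange(.044,.074,.0025): print(round(rr,4),np.round(polar(.010,[rr],ph)[0]).astype(int))
E
```

```text
clk 16.6 roll 0.1516267181397937 off [-0.0003 -0.0005  0.1199] tilt 0.0007399635811735033 j [-1.5776 -0.3209  1.1582  2.4124  0.6984  0.5766  1.0043]
F panel [-0.1949 -0.0259 -0.4041] M panel [-0.0006  0.4363  0.034 ] grip 0.08531045656287466 0.0
16.6 [0.4462 0.0588 0.2074] [-0.4887  2.7143  0.0151] [-1.5776 -0.3209  1.1582  2.4124  0.6984  0.5766  1.0043]
h 0.004 pointer cw of stop 2.4540193594770465 contrast 162.5612834551879
h 0.008 pointer cw of stop 2.4543654584959635 contrast 155.06970403206526
h 0.012 pointer cw of stop 2.4712613391896237 contrast 131.35858770785637
screw expected [283.7445 280.2889]
screw px (np.float64(284.0), np.float64(280.2439024390244)) 41
  h 0.008 cw 2.46614478833878 r 0.07039736669443866
  h 0.012 cw 2.4665327371189085 r 0.06795299616887576
  h 0.014 cw 2.466737369506948 r 0.066730814952027
camera local [-0.0755 -0.0133  0.2486] side of tab plane -0.0014977271099596108
h 0.004 pointer cw of stop 2.4540193594770465 contrast 162.5612834551879
h 0.008 pointer cw of stop 2.4543654584959635 contrast 155.06970403206526
h 0.012 pointer cw of stop 2.471261339
[... 952 characters left out ...]
06 219 219 219 220]
0.059 [217 216 222 221 219 221 216 179 122 111 110 111 111 111 113 111 111 120
 151 162 176 215 219 219 220 219]
0.0615 [216 216 221 220 218 221 216 190 191 194 198 202 204 204 201 196 192 174
 149 163 186 220 219 220 220 219]
0.064 [200 207 219 207 210 218 215 193 206 208 205 202 179 190 206 208 207 179
 153 157 183 203 209 220 218 211]
0.0665 [111 108 108 111 112 108 107 114 186 206 173 157 161 157 143 162 204 149
  90 105 104 108 105 102 104 109]
0.069 [109 110 110 108 108 109 108 107 169 205 187 186 185 184 186 199 204 134
 103 104 105 104 105 104 104 105]
0.0715 [110 109 107 108 107 108 108 108 155 210 201 191 186 185 190 206 201 118
 103 107 105 103 104 104 104 104]
```

```bash
python3 -c "
from bench import r
print(r.hand_in())"
```

```text
the job is handed in; nothing more can be done
None
```

I wound the knob down to its stop with the switch still off, pushed the switch fully on, then turned the knob up to the index tab. The pointer sits about 0.01 rad short of the tab's point. I let go and handed the job in with the arm clear, at about 17 s; the hand-in gave no verdict.

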